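# Load a fresh cell into the bench light and switch it on

## Robot

A 6-joint arm with a two-finger parallel gripper is mounted at the origin on the work surface. World frame = base frame: x ahead of the robot, y to its left, z up, the work surface at z = 0. Lengths are in mm, angles in rad, forces in N, time in s.
With the tool pointing down it reaches from about 275 to 875 mm from the base axis. Payload 12.5 kg.
Tool frame: the origin (TCP) lies at the very end of the fingers, on their centre line; the grasp point (between the pads) lies 19 mm behind it; z points along the fingers, y is the line along which they close (so a half turn about z gives the same grasp; the last joint's range is limited). The gripper opens to 85 mm and grips with 20 to 120 N. Pads are 22 mm wide; open, the fingers measure 114 mm over their backs; the gripper's body (76 mm by 85 mm) begins 54 mm behind the grasp point. The pads swing forward as they close: fully open they stand 13 mm farther back than shut.
Start: joints at [1.206, 0.351, 1.652, -0, 1.139, -0.085], TCP at [151.858, 528.605, 231.29] pointing down, gripper open.
Joint ranges: [-2.75, 2.75], [-0.79, 2.1], [0.01, 2.65], [-1.57, 4.71], [0.07, 3.14], [-2.87, 2.87]. Speed limits (rad/s): [2.22, 2.22, 2.79, 3.14, 3.14, 3.14].

## Interface

Orientations are given as a unit quaternion [w, x, y, z].
In Python, from workcell import ctrl, viewer gives the robot as it stands.
- The arm moves only by the tool jog_arm, never from a script. Its argument "commands" is a list of rows, each a list of 7 numbers: the shift along the world's x, y, z in m, then the turn, a rotation vector about the world's x, y, z in degrees, then the finger opening in m, from 0 to 0.0854. In form: [[tx, ty, tz, wx, wy, wz, grip], ...]. A call has 1 to 8 rows; each row is the pose to reach, as a shift and turn from the pose commanded when the call began; what a row does not reach only later rows make up. A row lasts 1/10 s, in which the tool goes at most 50 mm and 8.59 degrees, less where a joint would pass 70% of its speed; a pose out of reach is approached as far as the arm can. A call with a gripper value outside its range is refused whole. The fingers move at their own pace and stop on an object; the grip force is fixed at half the most. Time passes only in rows, so rows that repeat a pose let the fingers close. It gives the time, the measured TCP pose, the force, the opening and the grip force at its end, in the units of the state.
- ctrl.read_state(): the state, without advancing time (a new reading comes with each control period).
- viewer.grab_frame(name): name is "scene" or "top" or "wrist"; returns (picture, depth): 400x640x3 uint8, red, green, blue; 400x640 float32, mm along the optical axis (not along the pixel's ray), 0 where there is no reading.
- viewer.camera_info(name): a dict with "K" (3x3 intrinsics, pixels), "eye" and "attitude" of the camera in the world. Camera axes: x right, y down, z forward; pixel columns grow to the right and rows downward; lengths in mm; the calibration is good to about 2 mm. A picture is of the moment at which its call begins: read the wrist's pose just before it. camera_info takes no time and is no camera call; for the wrist camera it gives the pose at the moment of the call.
- ctrl.sign_off(): hands the job in; it is judged then, once.
The state is a dict: "time_s": time; "qpos": joint angles; "qd": joint speeds; "effort": joint torques, N m; "tool_pos": TCP position; "eef_rot": TCP orientation; "force": force on the tool from outside, world axes, zero at the start; "moment": the same for the moment, N m; "width": finger opening in mm; "finger_force": force on a finger pad.
Only numpy, scipy, OpenCV 4.12 (cv2) and the standard library are available. Lean on these libraries where they do the work, as an engineer would, in place of code of your own. Each camera call takes 0.05 s, during which the arm holds its last target. There are 200 camera calls.

## Task

Put the fresh green battery cell into the bench light's battery bay: flat end against the coil spring under the hood, then plus end down in front of the bay's end wall, so that the cell lies flat and is held by the spring. Let go of it, and after that push the red-tipped switch lever fully across to its on side. Leave the grey spent cell and the other things on the bench where they are.

Things in the scene. Friction and masses are not known exactly. Their poses are not given: they have to be found in the camera images.
- lamp: Bench light, fixed: yellow base plate 190 (x) x 360 (y) x 20 mm high; origin under its middle, at bench height; z up; x along the black battery bay in its middle, from spring end (-x, hooded) to plus wall (+x). All 'lamp frame' figures are mm here. Lever block 70 x 50 x 25 mm high on the base at y 135; round LED head on a post at x -14 to 16, y -187 to -103, up to z 154.
- bay_floor (a point): On the bay floor, midway between the finger openings (lamp frame 12, 0, 26); floor runs x -80 to 50, 39 wide. Low cheeks beside the cell: inner faces y +-19.5, 5 thick, tops z 50, at x -39 to -15 and 39 to 50; from x -15 to 39 the sides are open down to the base plate (z 20) for fingers. A seated cell's axis is at y 0, z 42.5, along x.
- hood_edge (a point): Middle of the lower front edge (orange) of the fixed hood over the spring (lamp frame -21, 0, 76). Hood: x -80 to -21, 49 wide, 5 thick, clear; closed sides x -80 to -40. From this edge to the plus wall is only 71 along x, less than the cell, so the cell goes in sloping, spring end lowest, about 22 to 36 degrees from level.
- wall_top (a point): Middle of the top (red) of the plus wall (lamp frame 54, 0, 66): 44 wide, 8 thick, inner face at x 50.
- bay_plus (a point): Centre of the plus contact on the plus wall's inner face, on the seated cell's axis (lamp frame 50, 0, 42.5 mm); frame as the lamp's.
- bay_spring (a point): Where the spring's contact disc (18 mm across, steel) has its face when the spring is free (lamp frame -35, 0, 42.5 mm); fixed on the lamp; frame as the lamp's. Free gap from here to bay_plus is 85 mm, the cell is 91 mm long.
- spring (a joint): Compression of the coil spring contact in m: 0 free, 0.006 with a cell seated, stop at 0.014; the disc moves to the lamp's -x; stiffness 1 N per mm (about 6 N when seated).
- switch (a joint): Switch lever angle in rad: 0 = off (leaning 0.5 rad towards the lamp's -x), 1.0 = fully on (leaning 0.5 rad to +x); hinge along the lamp's y at lamp frame (0, 135, 42) mm; stays where it is left; about 1 N at the tip moves it.
- switch_tip (a point): Centre of the red ball (26 mm across) at the tip of the switch lever, 65 mm from its hinge, on a 10 mm steel rod; it moves with the lever.
- fresh_cell: Fresh cell: green cylinder 33 mm across, 91 mm long overall with a copper band near its plus end, about 230 g, loose. Origin on its axis, mid-length; x along the axis towards the plus end. It may lie at any roll about x.
- fresh_cell_plus (a point): Tip of the fresh cell's plus nub (12 mm across, 3 mm proud), on the axis, 45.5 mm from the origin.
- fresh_cell_flat (a point): Centre of the fresh cell's flat minus end face, on the axis, 45.5 mm from the origin.
- spent_cell: Spent cell: the same in grey; origin and axes as the fresh cell's. Leave it.
- tray: Wooden cell tray, fixed: 130 (x) x 190 (y) x 14 mm high, origin under its centre, z up. The two cells lie along its x at y +-46 mm (either in either place), plus ends to +x, their axes 30.5 mm above the bench, each between four blocks 8 mm high at x +-31 to 45 mm, 13.5 to 21.5 mm aside of its axis; middle free for fingers.
- pads: Stack of maroon abrasive pads, 150 x 100 x 24 mm, loose; origin under its centre. Leave it.
- case: Dark spectacle case, 160 x 65 x 45 mm, loose; origin under its centre, long along x. Leave it.
- driver: Blue-handled screwdriver, 200 mm long along x, loose; origin under its middle. Leave it.
- oil: Amber oil bottle, 56 mm across, 170 mm high, loose; origin under its centre. Leave it.
- tumbler: Pink drinks tumbler, 76 mm across, 185 mm high, loose; origin under its centre. Leave it.

How it is judged:
By the outcome, as a careful person would: the job done as asked, in the order asked, and still so for the second after the job is handed in, with the robot touching nothing.
It also fails if it takes over 48 s, if anything falls off the work surface, if the arm or the gripper's body presses on something with over 40 N, if the wrist force passes 120 N, or if a joint passes its speed limit or range.

## Working session

There is one attempt and no reset: what is moved stays moved. The work goes in short steps, Python scripts to look and compute and a tool call to move; the robot and the scene stay as the last step left them, time stands still between calls to the robot, and variables do not carry over. Pictures are saved under pics/ and viewed, at most 11 in all, crops included, and the job is handed in when it is done.

Besides the shell and the picture viewer there is one more tool, called after ">>>" as name(argument=value, ...), one argument or row to a line, values as JSON. jog_arm: Moves the arm, as the interface text tells. Its arguments: {"type":"object","properties":{"commands":{"type":"array"}},"required":["commands"]}

```bash
mkdir -p pics; ls
cat > h.py <<'E'
import numpy as np, cv2
from scipy.spatial.transform import Rotation as R
from workcell import ctrl, viewer
def grab(n):
    ci=viewer.camera_info(n); p,d=viewer.grab_frame(n); return p,d,ci
def cloud(d,ci):
    K=np.array(ci["K"]); v,u=np.mgrid[:400,:640]
    c=np.stack([(u-K[0,2])/K[0,0]*d,(v-K[1,2])/K[1,1]*d,d],-1)
    a=np.array(ci["attitude"])
    M=a if a.shape==(3,3) else R.from_quat(a[[1,2,3,0]]).as_matrix()
    return c@M.T+np.array(ci["eye"])
E
python3 - <<'E'
from h import *
for n in ("top","scene"):
    p,d,ci=grab(n); cv2.imwrite(f"pics/{n}0.png",p[...,::-1]); np.savez(f"{n}0.npz",p=p,d=d,P=cloud(d,ci)); print(n,ci)
print(ctrl.read_state())
E
```

```text
pics
top {'K': array([[415.18499161,   0.        , 322.62535422],
       [  0.        , 415.18499161, 195.22727745],
       [  0.        ,   0.        ,   1.        ]]), 'eye': array([ 352.15540862,   17.50243101, 1422.03465243]), 'attitude': array([-0.03678168,  0.71528813, -0.69592773,  0.0519095 ])}
scene {'K': array([[387.66501477,   0.        , 322.03690399],
       [  0.        , 387.66501477, 200.02083253],
       [  0.        ,   0.        ,   1.        ]]), 'eye': array([1003.12532234,  913.97956801,  833.66796874]), 'attitude': array([-0.1094648 ,  0.20156713,  0.8665758 , -0.44320934])}
{'time_s': 0.1, 'qpos': array([ 1.20637786e+00,  3.51190415e-01,  1.65234266e+00,  1.16198783e-05,
        1.13910827e+00, -8.46103598e-02]), 'qd': array([-5.47232989e-05, -4.68975344e-04, -2.61797696e-03, -5.81245584e-04,
       -3.70948983e-05,  5.65826548e-04]), 'effort': array([-4.74269200e-04, -5.06833720e+01, -2.91870743e+01, -1.10270696e-04,
        2.75718558e-03, -4.69570102e-05]), 'tool_pos': array([151.7679317 , 528.34212469, 230.81447238]), 'eef_rot': array([-1.21879816e-04,  1.39450495e-01,  9.90228905e-01, -5.10010911e-04]), 'force': array([ 0.41681128, -0.36502506,  1.18937989]), 'moment': array([ 0.00960463, -0.00338491,  0.00835584]), 'finger_force': 0.0, 'width': 85.18978468208394}
```

View pics/top0.png

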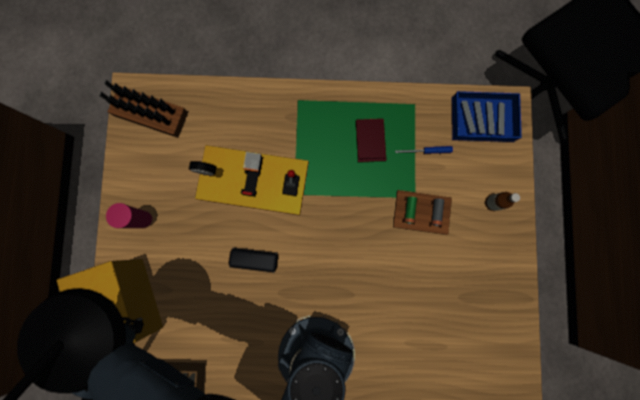

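View pics/scene0.png

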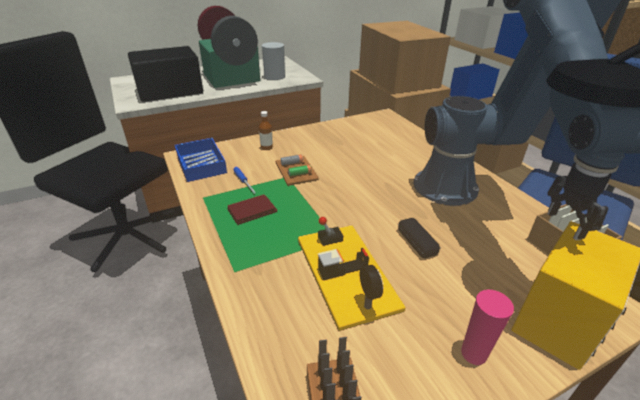

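The top view shows the lamp at about (250,180), with the hood (white) at its far end, the plus wall near the robot and the lever at (290,183). The tray is at (422,212), with the green cell at (411,209) and the grey one at (438,211). Next I measure their poses.

Run:
```python
from h import *
z=np.load("top0.npz");p,P=z["p"],z["P"]
hsv=cv2.cvtColor(p,cv2.COLOR_RGB2HSV);H,S,V=hsv[...,0],hsv[...,1],hsv[...,2]
def box(m,name):
    q=P[m][:,:2].astype(np.float32);(c,s,a)=cv2.minAreaRect(q)
    b=cv2.boxPoints((c,s,a));print(name,len(q),np.round(c,1),np.round(s,1),round(a,2),"z",np.median(P[m][:,2]).round(1));print(b.round(0).tolist())
win=np.zeros_like(H,bool);win[140:220,190:312]=1
zz=P[...,2]
box(win&(H>20)&(H<32)&(S>180)&(V>90)&(abs(zz-20)<9),"lamp")
w=np.zeros_like(win);w[185:240,385:455]=1
box(w&(H>45)&(H<80)&(S>120)&(zz>25),"green")
box(w&(zz>8)&(zz<18),"tray")
box(w&(zz>32),"cells")
m=w&(H>45)&(H<80)&(S>120)&(zz>25);q=P[m];print(q.min(0),q.max(0),q.mean(0))
w2=np.zeros_like(win);w2[165:200,280:302]=1
r=w2&((H<6)|(H>174))&(S>150)&(V>60);print("ball",P[r].mean(0),P[r].max(0),r.sum())
for nm,sl in(("hood",(slice(148,175),slice(240,264))),("bay",(slice(172,200),slice(240,262)))):
    print(nm);print(np.round(P[sl][::3,::3,2]).astype(int))
c=cv2.resize(p[140:240,185:325,::-1],None,fx=5,fy=5,interpolation=cv2.INTER_CUBIC);c=cv2.convertScaleAbs(c,alpha=1.8)
cv2.imwrite("pics/lampcrop.png",c)
c=cv2.resize(p[180:245,380:520,::-1],None,fx=5,fy=5,interpolation=cv2.INTER_CUBIC);cv2.imwrite("pics/traycrop.png",cv2.convertScaleAbs(c,alpha=1.8))
```

```text
lamp 4195 [577.4 232.4] [356.1 188.2] 82.93 z 19.9
[[462.0, 67.0], [649.0, 44.0], [693.0, 397.0], [506.0, 421.0]]
green 190 [ 417.  -165.9] [ 65.2 383.6] 29.11 z 44.4
[[295.0, -14.0], [482.0, -349.0], [539.0, -318.0], [352.0, 18.0]]
tray 1334 [ 481.9 -354.2] [182.8 223.4] 1.52 z 13.8
[[388.0, -245.0], [394.0, -468.0], [576.0, -463.0], [570.0, -240.0]]
cells 518 [ 452.  -196.1] [111.5 458.2] 11.39 z 44.3
[[352.0, 18.0], [443.0, -432.0], [552.0, -410.0], [461.0, 40.0]]
[ 352.15540862 -325.24053522   31.71326043] [ 529.66681597   17.50243101 1422.03465243] [ 494.57763158 -303.88888551   51.05926376]
ball [584.78205395  95.82587644 111.53987744] [593.44155231 103.99101539 119.23627335] 31
hood
[[   4    2    1   -1    1    3   -3   -1]
 [  19   17   -3   -4   -3   -3   -3   -4]
 [  18   17   81   82   82   85   81   21]
 [  22   18   79   82   82   85   79   50]
 [  20   17   81   78   80   79   82   37]
 [  20   20   84   80   81   75   82   32]
 [  22   82   85   81   79   81   86   22]
 [  16   86   84   79   89   79   49 1422]
 [  18   23   36   28   25   28   49   20]]
bay
[[  18   23   36   28   25   28   49   20]
 [  22   20   18   26   29 1422   40   19]
 [  21   18   26   30   23   27   23   17]
 [  25   23   33   26   29   32   20   25]
 [  14   20   23   31   21   32   23   26]
 [  23   24   25   24   27   27   14   17]
 [  26   27   29   30   30   28   21   16]
 [  62   65   64   67   64   49   17   15]
 [  21   18   23   28   43   19   17   23]
 [  19   16   22   21   19   18   19   20]]
```

View pics/lampcrop.png

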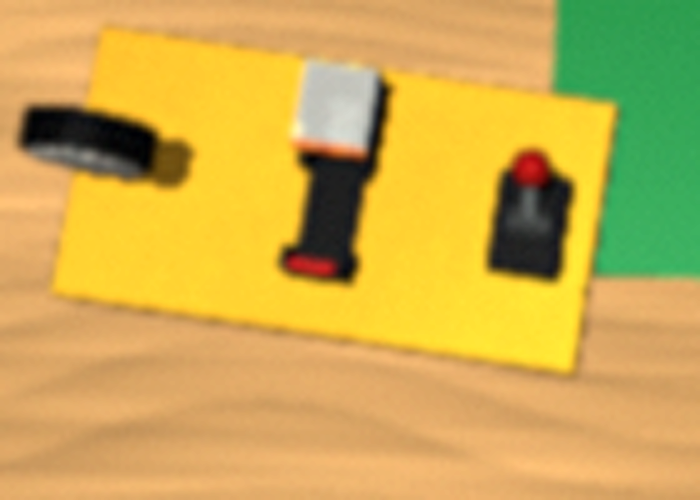

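The crop confirms the lamp layout: orange hood edge at (330,150), red wall top at (312,265), lever off and leaning toward the far side. The lamp yaw is about 173°. Next is the tray.

Run:
```python
from h import *
z=np.load("top0.npz");p,P,d=z["p"],z["P"],z["d"]
hsv=cv2.cvtColor(p,cv2.COLOR_RGB2HSV);H,S,V=[hsv[...,i].astype(int) for i in range(3)]
zz=P[...,2]; ok=d>0
w=np.zeros_like(ok);w[185:240,385:455]=1;w&=ok
def box(m,name):
    q=P[m][:,:2].astype(np.float32);(c,s,a)=cv2.minAreaRect(q);print(name,len(q),np.round(c,1),np.round(s,1),round(a,2),"z",np.percentile(P[m][:,2],[5,50,95]).round(1))
g=w&(H>45)&(H<80)&(S>120)&(zz>25)
box(g,"green")
box(w&(zz>8)&(zz<19)&(S>80),"tray")
box(w&(zz>8)&(zz<55),"trayall")
for nm,m in(("g",g),("s",w&(zz>30)&(S<90))):
    q=P[m][:,:2];c=q.mean(0);u=np.linalg.svd(q-c,full_matrices=False)[2][0];print(nm,c,np.degrees(np.arctan2(u[1],u[0])))
cop=w&(zz>30)&((H<16)|(H>170))&(S>100);print("copper",cop.sum(),P[cop].mean(0),np.argwhere(cop).mean(0))
```

```text
green 189 [ 494.9 -307. ] [30.1 69.7] 83.78 z [35.  44.4 49.5]
tray 1418 [ 481.9 -354.2] [182.8 223.4] 1.52 z [ 9.3 13.9 18.2]
trayall 2073 [ 481.9 -354.2] [182.8 223.4] 1.52 z [ 9.8 15.8 47.2]
g [ 495.33118831 -305.58936866] 172.97356880207488
s [ 488.7041656  -395.29048633] 156.12962836890364
copper 86 [ 449.17070008 -356.12412525   42.9639085 ] [221.1744186  425.59302326]
```

View pics/traycrop.png

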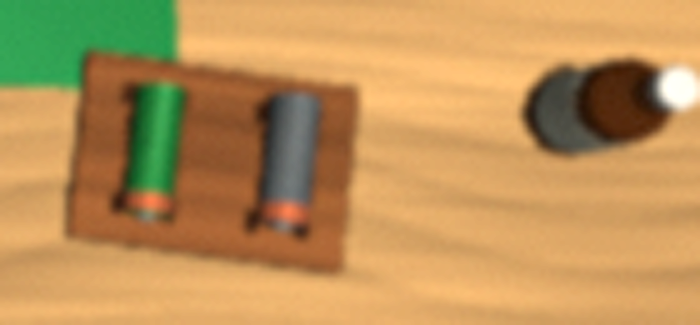

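The copper bands and plus ends point toward the robot (bottom of the crop), the same direction as the lamp's +x. So no half turn is needed. Moving over the green cell.

>>> jog_arm(
  commands=[
    [0.017,-0.042,0,0,0,1.2,0.085],
    [0.034,-0.084,0,0,0,2.4,0.085],
    [0.051,-0.126,0,0,0,3.6,0.085],
    [0.068,-0.168,0,0,0,4.8,0.085],
    [0.085,-0.21,0,0,0,6,0.085],
    [0.102,-0.252,0,0,0,7.2,0.085],
    [0.119,-0.294,0,0,0,8.4,0.085],
    [0.136,-0.336,0,0,0,9.5,0.085],
  ],
)

```text
time_s: 0.9
tool_pos: [288.0, 190.9, 231.3]
eef_rot: [0.0, 0.056, 0.998, 0.0]
force: [1.4, 0.4, -0.4]
width: 85.0
finger_force: 0.0
```

>>> jog_arm(
  commands=[
    [0.017,-0.042,0,0,0,0,0.085],
    [0.034,-0.084,0,0,0,0,0.085],
    [0.051,-0.126,0,0,0,0,0.085],
    [0.068,-0.168,0,0,0,0,0.085],
    [0.085,-0.21,0,0,0,0,0.085],
    [0.102,-0.252,0,0,0,0,0.085],
    [0.119,-0.294,0,0,0,0,0.085],
    [0.136,-0.336,0,0,0,0,0.085],
  ],
)

```text
time_s: 1.7
tool_pos: [424.0, -145.4, 231.1]
eef_rot: [-0.0, 0.057, 0.998, 0.0]
force: [0.5, 0.2, 0.1]
width: 85.4
finger_force: 0.0
```

>>> jog_arm(
  commands=[
    [0.016,-0.042,0,0,0,0,0.085],
    [0.032,-0.084,-0.01,0,0,0,0.085],
    [0.048,-0.126,-0.02,0,0,0,0.085],
    [0.062,-0.162,-0.03,0,0,0,0.085],
    [0.062,-0.162,-0.03,0,0,0,0.085],
    [0.062,-0.162,-0.03,0,0,0,0.085],
  ],
)

```text
time_s: 2.3
tool_pos: [485.5, -305.5, 200.4]
eef_rot: [-0.001, 0.057, 0.998, 0.001]
force: [-1.1, -0.1, -0.3]
width: 84.6
finger_force: 0.0
```

Run:
```python
from h import *
s=ctrl.read_state();print(s["time_s"],s["tool_pos"],s["eef_rot"],s["qpos"].round(2))
p,d,ci=grab("wrist");P=cloud(d,ci);np.savez("w1.npz",p=p,d=d,P=P);cv2.imwrite("pics/w1.png",p[...,::-1]);print(ci)
```

```text
2.3 [ 485.45175758 -305.53902223  200.39010552] [-7.41851611e-04  5.74685144e-02  9.98346888e-01  5.57203040e-04] [-0.64  0.43  1.62  0.    1.1  -2.1 ]
{'K': array([[285.87264471,   0.        , 319.0113053 ],
       [  0.        , 285.87264471, 195.78717025],
       [  0.        ,   0.        ,   1.        ]]), 'eye': array([ 402.47796522, -295.2338007 ,  343.15178987]), 'attitude': array([0.1200958 , 0.73685636, 0.6563178 , 0.10893415])}
```

View pics/w1.png

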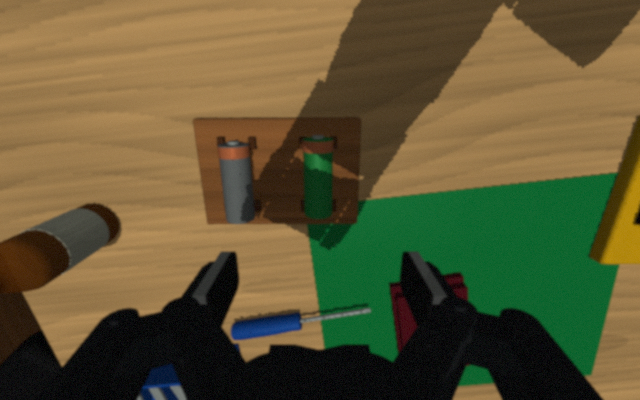

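The wrist view shows the green cell at (319,178) with its copper band at the top, the grey cell at (237,180), and the fingers at the bottom. Next I fit the cell axis from depth.

Run:
```python
from h import *
z=np.load("w1.npz");p,P,d=z["p"],z["P"],z["d"]
w=np.zeros(d.shape,bool);w[128:228,298:342]=1
m=w&(d>0)&(P[...,2]>33);q=P[m];
(c,s,a)=cv2.minAreaRect(q[:,:2].astype(np.float32));print(len(q),c,s,a,np.percentile(q[:,2],[50,95,99]))
# axis fit: per-slice along approx axis
u=np.array([np.cos(np.radians(173.)),np.sin(np.radians(173.))]);n=np.array([-u[1],u[0]])
for _ in range(3):
    t=q[:,:2]@u;b=q[:,:2]@n;T=[];B=[]
    for t0 in np.arange(t.min()+6,t.max()-8,5):
        k=abs(t-t0)<3
        if k.sum()>8:T.append(t0);B.append(np.percentile(b[k],[3,97]).mean())
    f=np.polyfit(T,B,1);da=np.arctan(f[0]);th=np.arctan2(u[1],u[0])+da;u=np.array([np.cos(th),np.sin(th)]);n=np.array([-u[1],u[0]])
t=q[:,:2]@u;b=q[:,:2]@n
print("yaw",np.degrees(th)%360,"t",np.percentile(t,[0.5,99.5]),"b",np.percentile(b,[1,99]))
tm=np.percentile(t,[0.5,99.5]);print("centre",u*tm.mean()+n*np.percentile(b,[2,98]).mean(), tm[1]-tm[0])
w=np.zeros(d.shape,bool);w[110:230,190:365]=1
m=w&(d>0)&(P[...,2]>7)&(P[...,2]<19);print("tray",cv2.minAreaRect(P[m][:,:2].astype(np.float32)))
```

```text
2304 (483.64532470703125, -304.77850341796875) (32.44065856933594, 91.06039428710938) 83.46627807617188 [44.70026507 47.22278574 47.84966798]
yaw 174.04406446923147 t [-557.63682836 -468.87507965] b [237.31926057 268.59959674]
centre [ 484.25123571 -304.71878713] 88.76174871017656
tray ((480.1134033203125, -350.5828552246094), (190.86207580566406, 129.38890075683594), 83.41399383544922)
```

>>> jog_arm(
  commands=[
    [-0.004,0.001,-0.045,0,0,0,0.085],
    [-0.009,0.0015,-0.09,0,0,0,0.085],
    [-0.009,0.0015,-0.13,0,0,0,0.085],
    [-0.009,0.0015,-0.16,0,0,0,0.085],
    [-0.009,0.0015,-0.178,0,0,0,0.085],
    [-0.009,0.0015,-0.185,0,0,0,0.085],
    [-0.009,0.0015,-0.185,0,0,0,0.02],
    [-0.009,0.0015,-0.185,0,0,0,0.02],
  ],
)

```text
time_s: 3.15
tool_pos: [477.5, -303.9, 17.6]
eef_rot: [0.001, 0.057, 0.998, -0.0]
force: [-0.8, -0.1, -0.8]
width: 58.5
finger_force: 0.0
```

>>> jog_arm(
  commands=[
    [0,0,0,0,0,0,0.02],
    [0,0,0,0,0,0,0.02],
    [0,0,0,0,0,0,0.02],
    [0,0,0,0,0,0,0.02],
  ],
)

```text
time_s: 3.55
tool_pos: [477.8, -305.4, 18.0]
eef_rot: [0.001, 0.057, 0.998, -0.001]
force: [-1.7, -5.1, 8.3]
width: 31.0
finger_force: 59.4
```

Gripped at 59 N. Lifting and carrying toward the lamp.

>>> jog_arm(
  commands=[
    [0,0,0.02,0,0,0,0.02],
    [0,0,0.05,0,0,0,0.02],
    [0,0,0.09,0,0,0,0.02],
    [0,0.01,0.13,0,0,0,0.02],
    [0,0.04,0.16,0,0,0,0.02],
    [0.004,0.08,0.175,0,0,0,0.02],
    [0.008,0.12,0.185,0,0,0,0.02],
    [0.012,0.165,0.185,0,0,0,0.02],
  ],
)

```text
time_s: 4.35
tool_pos: [489.3, -137.9, 203.3]
eef_rot: [0.002, 0.057, 0.998, -0.001]
force: [1.1, -0.2, -1.6]
width: 31.1
finger_force: 60.0
```

>>> jog_arm(
  commands=[
    [0.004,0.045,0,0,0,0,0.02],
    [0.008,0.09,0,0,0,0,0.02],
    [0.012,0.135,0,0,0,0,0.02],
    [0.016,0.18,0,0,0,0,0.02],
    [0.02,0.225,0,0,0,0,0.02],
    [0.024,0.27,0,0,0,0,0.02],
    [0.027,0.315,0,0,0,0,0.02],
    [0.029,0.355,0,0,0,0,0.02],
  ],
)

```text
time_s: 5.15
tool_pos: [517.5, 218.2, 201.7]
eef_rot: [0.0, 0.057, 0.998, 0.0]
force: [0.4, -0.1, -1.6]
width: 31.3
finger_force: 60.0
```

>>> jog_arm(
  commands=[
    [0,0.02,0,0,0,0,0.02],
    [0,0.025,0,0,0,0,0.02],
    [0,0.025,0,0,0,0,0.02],
    [0,0.025,0,0,0,0,0.02],
  ],
)

```text
time_s: 5.55
tool_pos: [517.8, 240.1, 201.4]
eef_rot: [-0.0, 0.057, 0.998, -0.0]
force: [0.0, -0.3, -1.4]
width: 31.5
finger_force: 60.1
```

Run:
```python
from h import *
s=ctrl.read_state();print(s["time_s"],s["tool_pos"],s["eef_rot"],s["qpos"].round(2),s["qd"].round(3))
p,d,ci=grab("wrist");P=cloud(d,ci);np.savez("w2.npz",p=p,d=d,P=P,tp=s["tool_pos"]);cv2.imwrite("pics/w2.png",p[...,::-1])
```

```text
5.55 [517.8187233  240.13521215 201.37831609] [-5.53850954e-05  5.72885160e-02  9.98357651e-01 -1.54853411e-04] [ 0.35  0.42  1.63 -0.    1.09 -1.1 ] [-0.007 -0.001  0.001 -0.    -0.001  0.001]
```

View pics/w2.png

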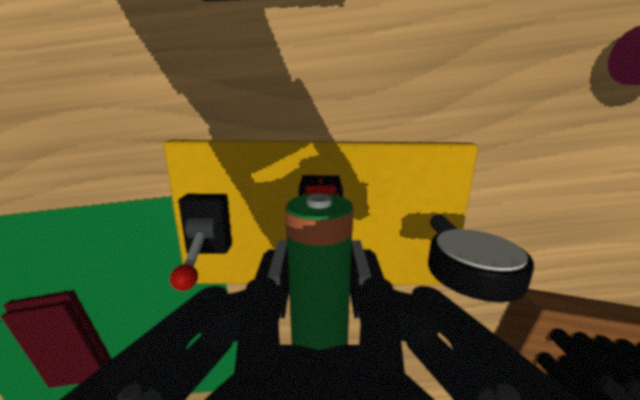

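The cell is held squarely: nub at (319,200), wall top behind it at (322,187), lever ball at (183,277). Next I measure the cell in the hand and the lamp pose from this frame.

Run:
```python
from h import *
z=np.load("w2.npz");p,P,d,tp=z["p"],z["P"],z["d"],z["tp"]
hsv=cv2.cvtColor(p,cv2.COLOR_RGB2HSV);H,S,V=[hsv[...,i].astype(int) for i in range(3)]
ok=d>0;Z=P[...,2];v,u=np.mgrid[:400,:640]
m=ok&(abs(Z-20)<6)&(u>150)&(u<490)&(v>130)&(v<300)&(H>18)&(H<34)&(S>150)
print("plate",m.sum(),cv2.minAreaRect(P[m][:,:2].astype(np.float32)),np.median(Z[m]))
# line fits on left/right/top edges of plate
q=P[m][:,:2]
m=ok&(abs(Z-66)<7)&(u>285)&(u<355)&(v>165)&(v<205);print("wall",m.sum(),cv2.minAreaRect(P[m][:,:2].astype(np.float32)) , P[m].mean(0))
m=ok&(abs(Z-45)<4)&(u>170)&(u<240)&(v>180)&(v<265);print("block",m.sum(),cv2.minAreaRect(P[m][:,:2].astype(np.float32)),np.median(Z[m]))
m=ok&((H<6)|(H>174))&(S>150)&(V>70)&(u>165)&(u<200)&(v>255)&(v<300);q=P[m];print("ball",q.mean(0),q.max(0));
A=np.c_[2*q,np.ones(len(q))];s=np.linalg.lstsq(A,(q**2).sum(1),rcond=None)[0];print("ball fit",s[:3],np.sqrt(s[3]+s[:3]@s[:3]))
# cell in hand, tool axes
ex=np.array([np.cos(np.radians(173.4)),np.sin(np.radians(173.4)),0]);ey=np.array([-ex[1],ex[0],0])
m=ok&(u>286)&(u<353)&(v>194)&(v<345)&(Z>190)
q=P[m]-tp;a=q@ex;b=q@ey;h=q[:,2]
print("a",np.percentile(a,[1,50,99,99.9]),"b",np.percentile(b,[1,50,99]),"h",np.percentile(h,[50,95,99]))
for a0 in range(-30,50,8):
    k=abs(a-a0)<4
    if k.sum()>10:
        A=np.c_[2*b[k],2*h[k],np.ones(k.sum())];s=np.linalg.lstsq(A,b[k]**2+h[k]**2,rcond=None)[0];print(a0,k.sum(),s[:2].round(1),np.sqrt(s[2]+s[0]**2+s[1]**2).round(1),np.percentile(h[k],98).round(1),np.median(b[k]).round(1))
```

```text
plate 27605 ((574.8787231445312, 236.53384399414062), (358.6288146972656, 190.12823486328125), 82.90707397460938) 19.924812711011498
wall 407 ((521.3582153320312, 243.11500549316406), (43.0820426940918, 8.682478904724121), 83.15079498291016) [520.64433226 243.2807683   65.82730515]
block 1772 ((557.9169921875, 103.05918884277344), (50.36641311645508, 69.75171661376953), 82.9339599609375) 44.61356311359941
ball [581.23433119 102.57269922 109.28121733] [592.83825605 111.6801679  114.83238394]
ball fit [584.69960965  99.5216847  102.27322619] 11.571374706859162
a [-38.66115533   8.40612791  38.87972952  39.23254088] b [-16.95372467  -1.50485529  14.24591007] h [26.34805569 29.12514399 29.73807201]
-30 700 [-1.5 12.7] 16.0 29.2 -1.6
-22 741 [-1.5 12.7] 16.0 29.3 -1.6
-14 777 [-1.4 12.8] 15.9 29.2 -1.1
-6 907 [-1.4 13.6] 15.8 29.3 -1.6
2 939 [-1.3 12.4] 16.5 29.2 -1.1
10 1010 [-2.  40.7] 18.7 30.1 -1.5
18 977 [-1.3 12.8] 16.0 29.4 -1.1
26 1016 [-1.3 13.1] 16.2 29.9 -1.5
34 1809 [-1.3 15.9] 12.4 29.5 -1.5
42 193 [-1.1 13.8] 4.4 18.9 -1.1
```

>>> jog_arm(
  commands=[
    [-0.003,0.001,-0.01,0.6,5,-0.1,0.02],
    [-0.006,0.002,-0.025,1.2,10,-0.2,0.02],
    [-0.009,0.003,-0.045,1.9,15,-0.3,0.02],
    [-0.011,0.0035,-0.065,2.5,20,-0.4,0.02],
    [-0.011,0.0035,-0.085,3.1,25,-0.5,0.02],
    [-0.011,0.0035,-0.104,3.7,29.8,-0.5,0.02],
    [-0.011,0.0035,-0.104,3.7,29.8,-0.5,0.02],
    [-0.011,0.0035,-0.104,3.7,29.8,-0.5,0.02],
  ],
)

```text
time_s: 6.4
tool_pos: [507.2, 243.9, 97.4]
eef_rot: [-0.258, 0.06, 0.964, 0.017]
force: [-0.2, 1.0, -1.9]
width: 30.8
finger_force: 60.0
```

Run:
```python
from h import *
s=ctrl.read_state();print(s["time_s"],s["tool_pos"],s["eef_rot"],s["force"],s["qd"].round(3))
p,d,ci=grab("wrist");P=cloud(d,ci);np.savez("w3.npz",p=p,d=d,P=P,tp=s["tool_pos"],q=s["eef_rot"]);
p2,d2,c2=grab("scene");np.savez("s3.npz",p=p2,d=d2,P=cloud(d2,c2))
e=cv2.resize(p2[220:340,270:430,::-1],None,fx=4,fy=4,interpolation=cv2.INTER_CUBIC)[:, :640]
o=np.vstack([p[...,::-1][:, :],cv2.resize(e,(266,200)).repeat(1,0)[:, :] if 0 else np.zeros((0,640,3),np.uint8)])
cv2.imwrite("pics/w3.png",np.hstack([cv2.resize(o,(400,250)),cv2.resize(e,(400,300))[:250]]))
```

```text
6.4 [507.23316731 243.8683562   97.3652185 ] [-0.25773523  0.05997144  0.96419841  0.01724529] [-0.20841076  0.97960315 -1.88058595] [ 0.013 -0.043 -0.001  0.001 -0.003  0.   ]
```

View pics/w3.png

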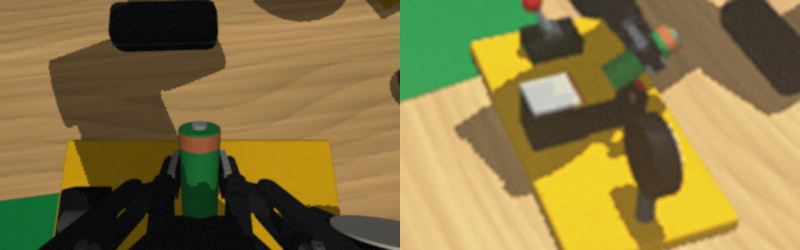

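The cell slopes about 30°, spring end low, over the bay; the scene crop shows it between the hood (550,95) and the wall. Checking the lateral alignment in both cameras.

Run:
```python
from h import *
th=np.radians(172.92);ex=np.array([np.cos(th),np.sin(th),0]);ey=np.array([-ex[1],ex[0],0])
z=np.load("w3.npz");p,P,d,tp,qq=[z[k] for k in("p","P","d","tp","q")]
M=R.from_quat(qq[[1,2,3,0]]).as_matrix();print("tool x",M[:,0],"tool y yaw",np.degrees(np.arctan2(M[1,1],M[0,1])))
hsv=cv2.cvtColor(p,cv2.COLOR_RGB2HSV);H,S,V=[hsv[...,i].astype(int) for i in range(3)]
ok=d>0;Z=P[...,2];v,u=np.mgrid[:400,:640]
m=ok&(abs(Z-20)<6)&(H>18)&(H<34)&(S>150)&(u>80)&(u<560)&(v>215)
q=P[m];y=q@ey;x=q@ex
print("plate y range by x (cam), near edge x")
for x0 in np.arange(x.min()+5,x.max(),12):
    k=abs(x-x0)<3
    if k.sum()>20: print(round(x0,1),np.percentile(y[k],[.3,99.7]).round(1),k.sum())
print("near edge",np.median([x[(abs(y-b)<3)].max() for b in np.arange(y.min()+10,y.max()-10,12) if (abs(y-b)<3).any()]))
def cell(P,ok,tag):
    q=P[ok]-tp;k=(np.linalg.norm(q-(M@[0,0,-13]),axis=1)<60);q=q[k]@M
    k=(abs(q[:,1])<20)&(q[:,2]>-33)&(q[:,2]<2)&(abs(q[:,0])>14);q=q[k]
    print(tag,len(q),"a",np.percentile(q[:,0],[1,99,99.8]).round(1),"b",np.percentile(q[:,1],[2,50,98]).round(1),"h",np.percentile(-q[:,2],[2,50,98]).round(1));return q
cell(P,ok,"wrist")
print("tp lamp axes",tp@ex,tp@ey,"L wrist",np.array([574.9,236.6,0])@ex,np.array([574.9,236.6,0])@ey,"L top",np.array([577.4,232.4,0])@ex,np.array([577.4,232.4,0])@ey)
z=np.load("s3.npz");p,P,d=z["p"],z["P"],z["d"]
hsv=cv2.cvtColor(p,cv2.COLOR_RGB2HSV);H,S,V=[hsv[...,i].astype(int) for i in range(3)]
ok=d>0;q=cell(P,ok&(S>100)&(V>40),"scene")
m=ok&(abs(P[...,2]-20)<6)&(H>18)&(H<34)&(S>150);v,u=np.mgrid[:400,:640];m&=(u>295)&(u<410)&(v>225)&(v<330)
c=cv2.minAreaRect(P[m][:,:2].astype(np.float32));print(c,np.r_[c[0],0]@ex,np.r_[c[0],0]@ey)
```

```text
tool x [-0.85995195  0.10675931  0.49908425] tool y yaw 82.84589327096775
plate y range by x (cam), near edge x
-576.4 [-405.1 -207. ] 336
-564.4 [-394.4 -126.6] 418
-552.4 [-384.8 -126.5] 253
-540.4 [-483.1 -126.3] 342
-528.4 [-483.6 -127. ] 664
-516.4 [-483.8 -126.7] 653
-504.4 [-483.6 -127.2] 1531
-492.4 [-482.8 -128. ] 2257
-480.4 [-482.8 -127.9] 2297
-468.4 [-482.8 -127.9] 2465
-456.4 [-482.8 -127.8] 2491
near edge -446.92987616846915
wrist 6354 a [-39.9  38.8  39.1] b [-13.9   1.2  16.6] h [ 6.6 25.4 28.9]
tp lamp axes -473.3075120528252 -304.5279300928652 L wrist -541.3542484913717 -305.6552758261211 L top -544.3528573836861 -301.7954384317568
scene 230 a [-51.5  33.5  34.1] b [-5.9 12.6 19.6] h [ 3.6 22.8 29.2]
((576.0555419921875, 238.01174926757812), (361.32586669921875, 190.10191345214844), 82.70476531982422) -542.3269742328973 -307.198686957994
```

Laterally aligned within about 0.6 mm. Sliding in along the axis.

>>> jog_arm(
  commands=[
    [0.001,0,-0.0097,0,0,0,0.02],
    [0.0096,-0.0012,-0.0147,0,0,0,0.02],
    [0.0182,-0.0023,-0.0197,0,0,0,0.02],
    [0.0268,-0.0033,-0.0247,0,0,0,0.02],
    [0.0353,-0.0044,-0.0297,0,0,0,0.02],
    [0.0414,-0.0051,-0.0332,0,0,0,0.02],
    [0.0457,-0.0057,-0.0357,0,0,0,0.02],
    [0.0457,-0.0057,-0.0357,0,0,0,0.02],
  ],
)

```text
time_s: 7.3
tool_pos: [552.9, 238.7, 61.1]
eef_rot: [-0.259, 0.059, 0.964, 0.017]
force: [-0.3, -1.1, -1.2]
width: 31.1
finger_force: 60.0
```

Run:
```python
from h import *
s=ctrl.read_state();print(s["time_s"],s["tool_pos"],s["force"])
p2,d2,c2=grab("scene")
cv2.imwrite("pics/s4.png",cv2.resize(p2[240:320,290:400,::-1],None,fx=7,fy=7,interpolation=cv2.INTER_CUBIC))
```

```text
7.3 [552.88087141 238.74940617  61.09916827] [-0.2505171  -1.10151201 -1.21154455]
```

View pics/s4.png

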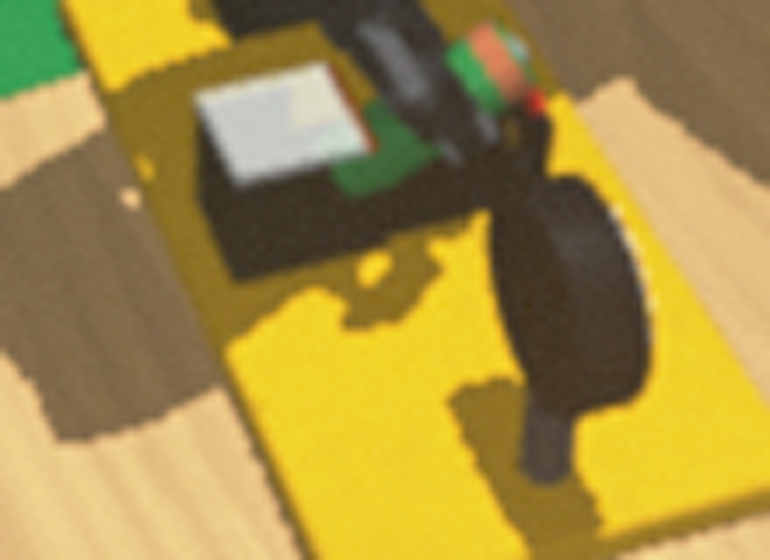

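The flat end is under the hood and the nub is still just above the wall top, with no contact force. Pressing onto the spring.

>>> jog_arm(
  commands=[
    [0.0045,-0.0005,-0.002,0,0,0,0.02],
    [0.009,-0.0011,-0.0039,0,0,0,0.02],
    [0.009,-0.0011,-0.0039,0,0,0,0.02],
    [0.009,-0.0011,-0.0039,0,0,0,0.02],
  ],
)

```text
time_s: 7.75
tool_pos: [561.3, 238.1, 58.5]
eef_rot: [-0.259, 0.059, 0.964, 0.017]
force: [-5.0, 0.5, 7.4]
width: 31.4
finger_force: 60.7
```

>>> jog_arm(
  commands=[
    [0.0005,0,-0.0015,-0.3,-2.5,0,0.02],
    [0.0011,-0.0001,-0.004,-0.6,-5,0,0.02],
    [0.0011,-0.0001,-0.004,-0.6,-5,0,0.02],
  ],
)

```text
time_s: 8.05
tool_pos: [561.5, 237.9, 54.2]
eef_rot: [-0.217, 0.06, 0.974, 0.014]
force: [-5.8, 0.4, 2.3]
width: 31.2
finger_force: 60.3
```

>>> jog_arm(
  commands=[
    [0.0005,0,-0.002,-0.3,-2.5,0,0.02],
    [0.001,-0.0001,-0.0041,-0.6,-5,0,0.02],
    [0.0015,-0.0002,-0.0063,-0.9,-7.5,0,0.02],
    [0.002,-0.0002,-0.0085,-1.2,-9.9,0,0.02],
    [0.002,-0.0002,-0.0085,-1.2,-9.9,0,0.02],
  ],
)

```text
time_s: 8.55
tool_pos: [562.7, 237.6, 44.9]
eef_rot: [-0.132, 0.06, 0.989, 0.009]
force: [-7.1, 0.4, -0.4]
width: 31.1
finger_force: 60.1
```

>>> jog_arm(
  commands=[
    [0.0006,0,-0.0022,-0.3,-2.5,0,0.02],
    [0.0012,-0.0001,-0.0045,-0.6,-5,0,0.02],
    [0.0017,-0.0002,-0.0067,-0.9,-7.5,0,0.02],
    [0.0022,-0.0003,-0.0089,-1.2,-9.9,0,0.02],
    [0.0026,-0.0003,-0.0111,-1.5,-12.4,0,0.02],
    [0.003,-0.0004,-0.0133,-1.8,-14.9,0,0.02],
    [0.003,-0.0004,-0.0133,-1.8,-14.9,0,0.02],
  ],
)

```text
time_s: 9.25
tool_pos: [565.2, 237.2, 30.8]
eef_rot: [-0.002, 0.061, 0.998, 0.001]
force: [-7.2, 1.5, -2.7]
width: 31.3
finger_force: 60.0
```

Run:
```python
from h import *
s=ctrl.read_state();print(s["time_s"],s["tool_pos"],s["eef_rot"],s["force"])
p,d,ci=grab("wrist");np.savez("w5.npz",p=p,d=d,P=cloud(d,ci))
cv2.imwrite("pics/w5.png",cv2.resize(p[150:370,220:430,::-1],None,fx=2.6,fy=2.6,interpolation=cv2.INTER_CUBIC))
```

```text
9.25 [565.16723521 237.21238916  30.80778342] [-0.00189324  0.06060919  0.99815901  0.00124003] [-7.23149289  1.49406588 -2.74424831]
```

View pics/w5.png

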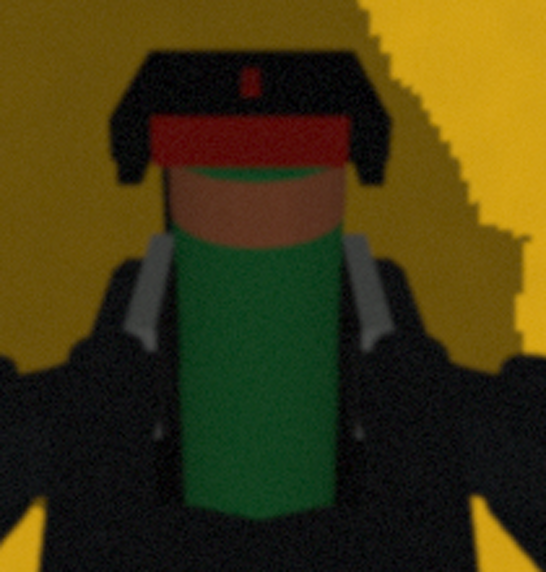

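The cell is level, centred behind the red wall top, and the spring pushes about 7 N. Easing it down onto the wall, then releasing and rising.

>>> jog_arm(
  commands=[
    [-0.001,0.0001,-0.0007,0,0,0,0.02],
    [-0.001,0.0001,-0.0007,0,0,0,0.05],
    [-0.001,0.0001,-0.0007,0,0,0,0.06],
    [-0.001,0.0001,-0.0007,0,0,0,0.06],
    [-0.001,0.0001,-0.0007,0,0,0,0.06],
    [-0.001,0.0001,-0.0007,0,0,0,0.06],
  ],
)

```text
time_s: 9.9
tool_pos: [566.9, 237.2, 31.3]
eef_rot: [0.0, 0.061, 0.998, 0.002]
force: [0.3, 0.5, -1.1]
width: 60.2
finger_force: 0.0
```

>>> jog_arm(
  commands=[
    [-0.001,0,0.02,0,0,0,0.06],
    [-0.001,0,0.05,0,0,0,0.06],
    [-0.001,0,0.09,0,0,0,0.06],
    [-0.021,0,0.125,0,0,0,0.06],
    [-0.041,0,0.15,0,0,0,0.06],
    [-0.051,0,0.16,0,0,0,0.06],
    [-0.051,0,0.16,0,0,0,0.06],
  ],
)

```text
time_s: 10.6
tool_pos: [515.5, 237.5, 192.3]
eef_rot: [0.001, 0.061, 0.998, 0.002]
force: [0.1, 0.6, -0.8]
width: 60.2
finger_force: 0.0
```

Run:
```python
from h import *
s=ctrl.read_state();print(s["time_s"],s["tool_pos"],s["eef_rot"],s["force"],s["width"])
p,d,ci=grab("wrist");P=cloud(d,ci);np.savez("w6.npz",p=p,d=d,P=P)
cv2.imwrite("pics/w6.png",cv2.resize(p[110:330,130:470,::-1],None,fx=2.2,fy=2.2,interpolation=cv2.INTER_CUBIC))
hsv=cv2.cvtColor(p,cv2.COLOR_RGB2HSV);H,S,V=[hsv[...,i].astype(int) for i in range(3)]
ok=d>0;v,u=np.mgrid[:400,:640]
th=np.radians(172.92);ex=np.array([np.cos(th),np.sin(th),0]);ey=np.array([-ex[1],ex[0],0]);L=np.array([574.9,236.6,0])
g=ok&(H>45)&(H<85)&(S>100)&(u>270)&(u<370)&(v>130)&(v<320)&(P[...,2]>40)
q=P[g]-L;x,y,z=q@ex,q@ey,q[:,2];print("cell",len(q),np.percentile(y,[2,50,98]))
for a in range(-25,45,8):
    k=abs(x-a)<4
    if k.sum()>20:print(a,np.percentile(z[k],95).round(1),np.percentile(y[k],[3,97]).mean().round(1))
r=ok&((H<6)|(H>174))&(S>150)&(V>60)
n,lab,st,c=cv2.connectedComponentsWithStats(r.astype(np.uint8))
for i in range(1,n):
    if st[i,4]>60:
        q=P[lab==i]-L;print("red",st[i],(q@ex).mean().round(1),(q@ey).mean().round(1),np.percentile(q[:,2],98).round(1))
```

```text
10.6 [515.46488795 237.46045833 192.28345853] [9.24064042e-04 6.06339879e-02 9.98156896e-01 2.34030493e-03] [ 0.0681367   0.57995012 -0.75383676] 60.22359042759635
cell 1533 [-16.38348411  -0.81277875  14.34323679]
-25 59.1 -1.7
-17 59.3 -1.1
-9 59.4 -1.0
-1 59.5 -0.3
7 59.8 0.0
15 59.5 -0.9
23 59.7 -0.0
31 59.8 -0.7
red [309 191  29   8 187] 53.6 1.1 68.0
red [170 273  26  25 460] -18.1 128.9 242.6
red [  0 303  66  15 244] -133.3 398.7 12.5
red [   0  315   88   80 3507] -193.3 386.6 24.5
```

View pics/w6.png

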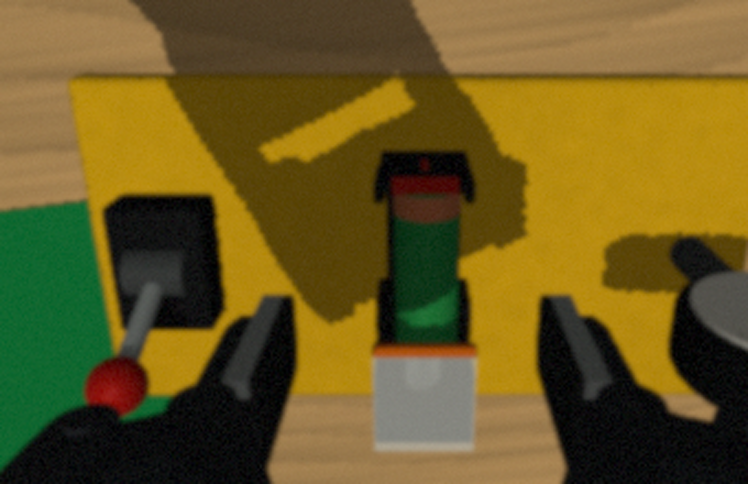

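Seated: the cell top is at z≈59.5 along its whole length, held between the spring and the wall, and released. The lever ball is still off, at (115,385) in the crop. Moving behind the ball with the fingers closed.

>>> jog_arm(
  commands=[
    [0.022,-0.029,0,0,0,0,0.03],
    [0.044,-0.058,0,0,0,0,0.0],
    [0.066,-0.087,0,0,0,0,0.0],
    [0.088,-0.116,0,0,0,0,0.0],
    [0.1105,-0.1445,0,0,0,0,0.0],
    [0.1105,-0.1445,-0.04,0,0,0,0.0],
    [0.1105,-0.1445,-0.08,0,0,0,0.0],
    [0.1105,-0.1445,-0.103,0,0,0,0.0],
  ],
)

```text
time_s: 11.45
tool_pos: [624.7, 91.8, 82.7]
eef_rot: [-0.003, 0.061, 0.998, 0.001]
force: [-0.4, -0.1, -0.7]
width: -0.0
finger_force: 0.0
```

>>> jog_arm(
  commands=[
    [0,0,0,0,0,0,0],
    [-0.01,0.0012,0,0,0,0,0],
    [-0.02,0.0025,0,0,0,0,0],
    [-0.03,0.0037,0,0,0,0,0],
    [-0.04,0.005,0,0,0,0,0],
    [-0.05,0.0062,0,0,0,0,0],
    [-0.06,0.0075,0,0,0,0,0],
    [-0.07,0.0087,0,0,0,0,0],
  ],
)

```text
time_s: 12.25
tool_pos: [555.2, 101.5, 88.2]
eef_rot: [-0.0, 0.061, 0.998, 0.002]
force: [2.0, 0.3, -0.3]
width: 0.0
finger_force: 0.7
```

>>> jog_arm(
  commands=[
    [-0.003,0.0004,0,0,0,0,0],
    [-0.006,0.0007,0,0,0,0,0],
    [-0.006,0.0007,0,0,0,0,0],
  ],
)

```text
time_s: 12.55
tool_pos: [552.0, 102.0, 88.6]
eef_rot: [0.002, 0.061, 0.998, 0.002]
force: [9.4, -0.6, -5.3]
width: 0.2
finger_force: 4.8
```

>>> jog_arm(
  commands=[
    [-0.002,0.0002,0,0,0,0,0],
    [-0.002,0.0002,0,0,0,0,0],
    [0.02,-0.0025,0,0,0,0,0],
    [0.05,-0.006,0,0,0,0,0],
    [0.05,-0.006,0.045,0,0,0,0],
    [0.05,-0.006,0.09,0,0,0,0],
    [0.05,-0.006,0.12,0,0,0,0],
  ],
)

```text
time_s: 13.25
tool_pos: [600.7, 96.1, 210.7]
eef_rot: [0.001, 0.061, 0.998, 0.002]
force: [0.0, 0.2, -0.1]
width: -0.2
finger_force: 0.0
```

>>> jog_arm(
  commands=[
    [-0.03,0.02,0,0,0,0,0],
    [-0.07,0.04,0,0,0,0,0],
    [-0.11,0.06,0,0,0,0,0],
    [-0.15,0.06,0,0,0,0,0],
    [-0.15,0.06,0,0,0,0,0],
    [-0.15,0.06,0,0,0,0,0],
  ],
)

```text
time_s: 13.85
tool_pos: [450.0, 156.3, 208.6]
eef_rot: [0.0, 0.061, 0.998, 0.002]
force: [1.5, 1.3, 0.9]
width: 0.1
finger_force: 0.0
```

Run:
```python
from h import *
s=ctrl.read_state();print(s["time_s"],s["tool_pos"],s["force"])
p,d,ci=grab("wrist");P=cloud(d,ci)
cv2.imwrite("pics/w7.png",p[...,::-1])
hsv=cv2.cvtColor(p,cv2.COLOR_RGB2HSV);H,S,V=[hsv[...,i].astype(int) for i in range(3)]
th=np.radians(172.92);ex=np.array([np.cos(th),np.sin(th),0]);ey=np.array([-ex[1],ex[0],0]);L=np.array([574.9,236.6,0])
r=(d>0)&((H<6)|(H>174))&(S>150)&(V>60)
n,lab,st,c=cv2.connectedComponentsWithStats(r.astype(np.uint8))
for i in range(1,n):
    if st[i,4]>60:
        q=P[lab==i]-L;print("red",st[i],np.median(q@ex).round(1),np.median(q@ey).round(1),np.percentile(q[:,2],98).round(1))
```

```text
13.85 [450.01574768 156.29233707 208.56645691] [1.51388404 1.33998308 0.89660009]
red [388 233  30   8 196] 54.4 1.3 68.3
red [267 262  22  22 352] 35.1 134.4 112.1
red [ 85 338  59  33 717] -155.6 402.4 24.8
```

View pics/w7.png

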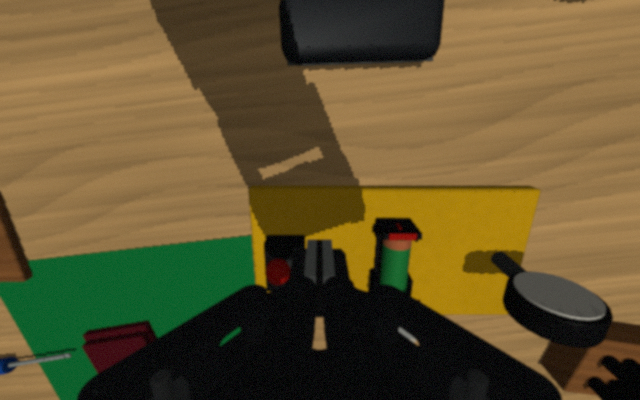

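The ball at (278,273) is now on the lamp's +x side (x≈+31 to 35, top z 112), so the lever is fully on. The cell at (396,265) is still seated. Handing in.

```bash
python3 -c "
from workcell import ctrl
print(ctrl.sign_off())"
```

```text
the job is handed in; nothing more can be done
None
```

The fresh cell is seated flat in the bay, held between the spring and the plus wall and released; the lever was then pushed fully to its on side, and the job was handed in at about 14 s.

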